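Turn the stock tags to match the bins

TASK

Set the stock tags on the rack so that only the full bins show green: turn the tag above each bin whose four cells are all taken to its green face, and the tag above a bin with empty cells to its red face, each swung right over until it lies back along the board. Push the tags gently round with a fingertip, without gripping them, and leave the stock and the other things on the table standing where they are.

Things in the scene. Friction and masses are not known exactly. Their poses are not given: they have to be found in the camera images.
- rack: White sheet-metal stock rack, 280 mm wide (its y, to the left), 111 mm deep, fixed. Origin on the table below the line of the three tag pins; x points away from the robot. In front of its board are three bays 90 mm apart, one bin in each, and above each bay one tag is clipped to the board.
- board_top (a point): Middle of the top edge of the rack's upright grey board, 130 mm above the table, 8.5 mm behind the line of pins. The board is 5 mm thick, its front face 6 mm behind the pin line; nothing of the rack rises above this edge except the tags' leaves and their 2 mm high clips.
- bin_amber: Pale blue-grey four-cell bin, 86 x 86 x 36 mm, holding brown bottles with black caps: one in each of the four cells, so it is full. Origin under its centre; axes as the rack's. The three bins change bays from start to start. The tag above a bin has its pin 51 mm behind the bin's centre.
- bin_clear: Like bin_amber, but holding small white bottles with blue caps: all four cells taken, full.
- bin_carton: Like bin_amber, but with one green-and-white carton standing in one cell and the other three cells empty: not full.
- tag_a: Hinged tag: a fixed steel clip on the board's top edge carries an upright pin on which the tag's leaf turns like a page. Origin on the pin's axis at the height of the top edge; axes as the rack's (x away from the robot, y to the left along the board). Which tag is above which bin changes.
- leaf_a (a joint): Angle of the leaf: 0 = lying along the board to the right (-y of the tag), red face (white bar) to the front; pi/2 = straight out towards the robot; pi = lying along the board to the left (+y), green face (white disc) to the front. Stops at 0 and pi; light friction hinge (about 0.5 N at mid-leaf), it stays where it is left.
- tag_b: The same as tag_a, for leaf_b. The leaf of each tag is a stiff plate 3 mm thick that reaches from 3 to 40 mm from the pin's axis and from 30 mm below to 40 mm above the board's top edge, so its upper 40 mm stand clear above the board and can be reached from behind.
- leaf_b (a joint): The same for tag_b.
- tag_c: The same as tag_a, for leaf_c.
- leaf_c (a joint): The same for tag_c.
- amber_1: Brown bottle with black cap in bin_amber, 36 mm across, 78 mm tall, loose, top 86 mm above the table; origin under its centre (amber_2 to 4 alike).
- amber_2: Like amber_1.
- amber_3: Like amber_1.
- amber_4: Like amber_1.
- clear_1: White bottle with blue cap in bin_clear, 30 mm across, 66 mm tall, loose, top 74 mm above the table; origin under its centre (clear_2 to 4 alike).
- clear_2: Like clear_1.
- clear_3: Like clear_1.
- clear_4: Like clear_1.
- green_carton: Green-and-white carton in bin_carton, 22 x 23 x 72 mm, loose, top 80 mm above the table; origin under its centre.
- cotton_jar: Pale jar with steel lid behind the rack, 69 mm across, 104 mm tall, loose; origin under its centre.
- beaker: Cream plastic beaker behind the rack, 78 mm across, 111 mm tall, loose; origin under its centre.

How it is judged:
By the outcome, as a careful person would: the job done as asked, in the order asked, and still so for the second after the job is handed in, with the robot touching nothing.
It also fails if it takes over 48 s, if anything falls off the work surface, if the arm or the gripper's body presses on something with over 40 N, if the wrist force passes 120 N, or if a joint passes its speed limit or range.

ROBOT

A 6-joint arm with a two-finger parallel gripper is mounted at the origin on a cart in front of the work surface, level with it; the furniture and walls round the work are solid. World frame = base frame: x ahead of the robot, y to its left, z up, the work surface at z = 0. Lengths are in m, angles in rad, forces in N, time in s.
With the tool pointing down it reaches from about 0.225 to 0.875 m from the base axis. Payload 3.4 kg.
Tool frame: the origin (TCP) lies at the very end of the fingers, on their centre line; the grasp point (between the pads) lies 19 mm behind it; z points along the fingers, y is the line along which they close (so a half turn about z gives the same grasp; the last joint's range is limited). The gripper opens to 85 mm and grips with 20 to 120 N. Pads are 22 mm wide; open, the fingers measure 114 mm over their backs; the gripper's body (76 mm by 85 mm) begins 54 mm behind the grasp point. The pads swing forward as they close: fully open they stand 13 mm farther back than shut.
Start: joints at [1.087, 0.276, 1.505, -0, 1.361, -0.121], TCP at [0.204, 0.538, 0.231] pointing down, gripper open.
Joint ranges: [-2.89, 2.89], [-0.75, 2.08], [0.22, 2.7], [-1.18, 4.32], [0.11, 2.71], [-2.7, 2.7]. Speed limits (rad/s): [2.57, 2.57, 3.14, 3.14, 3.14, 3.14].

INTERFACE

Orientations are given as a unit quaternion [w, x, y, z].
In Python, from rig import get_state, optics, sign_off gives the robot as it stands.
- The arm moves only by the tool send_rows, never from a script. Its argument "increments" is a list of rows, each an object with "gripper": the gripper's target within -1 to 1 (shut at 1, half-way at 0, fully open at -1); "linear": the shift along the world's x, y, z in m, a list of three; "delta_rot": the turn, a rotation vector about the world's x, y, z in rad, a list of three. In form: [{"gripper": gripper, "linear": [dx, dy, dz], "delta_rot": [rx, ry, rz]}, ...]. A call has 1 to 8 rows; each row is the pose to reach, as a shift and turn from the pose commanded when the call began; what a row does not reach only later rows make up. A row lasts 1/10 s, in which the tool goes at most 50 mm and 8.59 degrees, less where a joint would pass 70% of its speed; a pose out of reach is approached as far as the arm can. A call with a gripper value outside its range is refused whole. The fingers move at their own pace and stop on an object; "newtons" is the grip in N (left out, the last holds). Time passes only in rows, so rows that repeat a pose let the fingers close. It gives the time, the measured TCP pose, the force, the opening and the grip force at its end, in the units of the state.
- get_state(): the state, without advancing time (a new reading comes with each control period).
- optics.get_image(name): name is "side" or "top"; returns a dict with "pixels" (480x640x3 uint8, blue, green, red), "K" (3x3 intrinsics, pixels), "rvec" (rotation vector, rad) and "tvec" (3), from world to camera coordinates, as OpenCV has them. Camera axes: x right, y down, z forward; pixel columns grow to the right and rows downward; lengths in m; the calibration is good to about 2 mm. A picture is of the moment at which its call begins. There is no depth.
- sign_off(): hands the job in; it is judged then, once.
The state is a dict: "clock": time; "qpos": joint angles; "qd": joint speeds; "effort": joint torques, N m; "position": TCP position; "ee_rot": TCP orientation; "contact_force": force on the tool from outside, world axes, zero at the start; "moment": the same for the moment, N m; "width": finger opening in m; "gripper_force": force on a finger pad.
Only numpy, scipy, OpenCV 4.12 (cv2) and the standard library are available. Lean on these libraries where they do the work, as an engineer would, in place of code of your own. Each camera call takes 0.05 s, during which the arm holds its last target. There are 200 camera calls.

## Working session

There is one attempt and no reset: what is moved stays moved. The work goes in short steps, Python scripts to look and compute and a tool call to move; the robot and the scene stay as the last step left them, time stands still between calls to the robot, and variables do not carry over. Pictures are saved under pics/ and viewed, at most 10 in all, crops included, and the job is handed in when it is done.

Besides the shell and the picture viewer there is one more tool, called as name(argument=value, ...) on one line, values as JSON. send_rows: Moves the arm, as the interface text tells. Its arguments: {"type":"object","properties":{"increments":{"type":"array"},"newtons":{"type":"number"}},"required":["increments"]}

```bash
mkdir -p pics
python3 - <<'E'
from rig import get_state, optics
import cv2,json,numpy as np
s=get_state();print({k:np.round(v,3).tolist() for k,v in s.items()})
for n in("side","top"):
    d=optics.get_image(n);cv2.imwrite(f"pics/{n}0.png",d["pixels"])
    np.savez(f"{n}.npz",K=d["K"],rvec=d["rvec"],tvec=d["tvec"])
    R=cv2.Rodrigues(np.array(d["rvec"]))[0];print(n,-R.T@np.array(d["tvec"]).ravel(),R[2],np.array(d["K"])[0,0])
E
```

```text
{'clock': 0.0, 'qpos': [1.087, 0.277, 1.506, -0.0, 1.361, -0.121], 'qd': [-0.001, -0.003, -0.0, -0.0, -0.001, 0.001], 'effort': [0.001, -41.677, -24.58, -0.0, 0.011, 0.0], 'position': [0.204, 0.537, 0.23], 'ee_rot': [-0.0, 0.18, 0.984, -0.001], 'contact_force': [-0.094, -0.129, -0.128], 'moment': [-0.045, -0.037, -0.022], 'gripper_force': 0.0, 'width': 0.085}
side [ 0.31808982 -0.48485766  0.62619913] [ 0.29160428  0.71625673 -0.63398994] 552.7133445711834
top [0.48933671 0.10296548 0.94913814] [ 0.11924512 -0.00912064 -0.99282295] 504.67237908664316
```

View pics/side0.png

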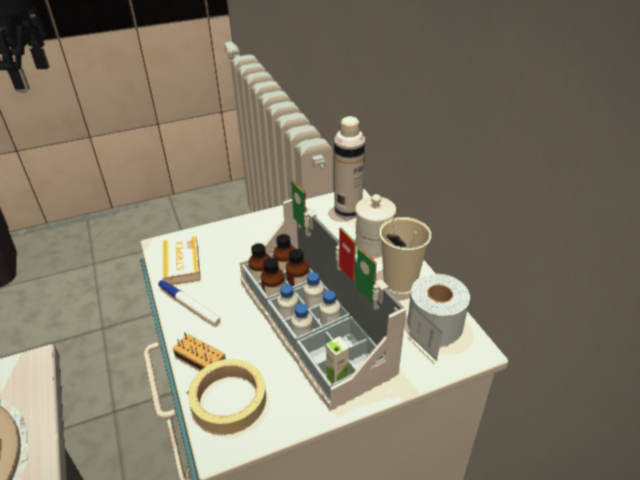

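View pics/top0.png

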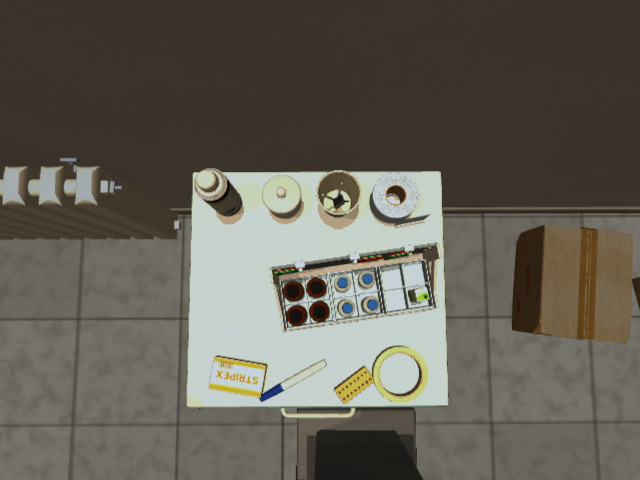

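The side view shows amber left (tag near (299,205), green), clear in the middle (tag (347,255), red, wrong) and carton right (tag (366,275), green, wrong). I'll enlarge both pictures to measure.

Run:
```python
import cv2
a=cv2.imread("pics/side0.png")[170:340,270:420];cv2.imwrite("pics/c1.png",cv2.resize(a,None,fx=3.5,fy=3.5,interpolation=2))
a=cv2.imread("pics/top0.png")[230:345,260:450];cv2.imwrite("pics/c2.png",cv2.resize(a,None,fx=4,fy=4,interpolation=2))
```

```text
(no output)
```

View pics/c1.png

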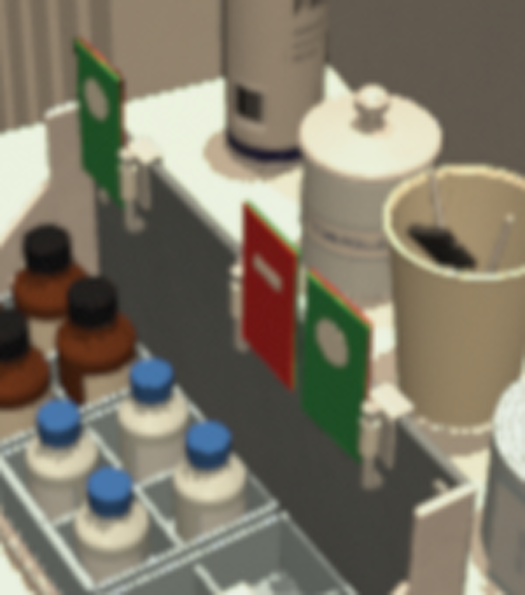

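View pics/c2.png

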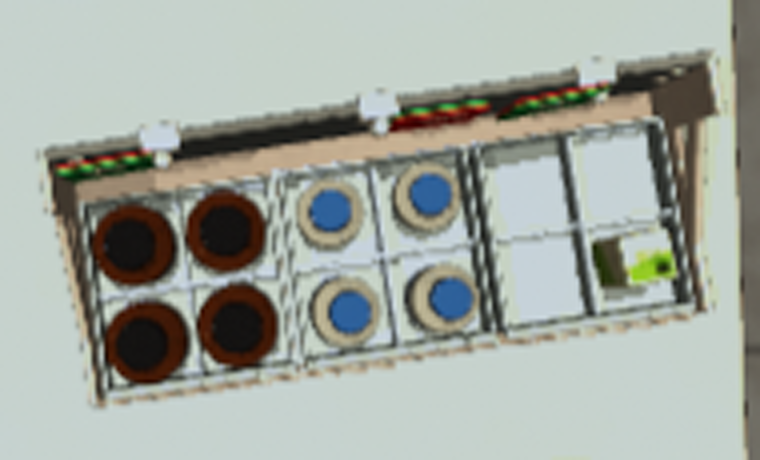

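```bash
cat > h.py <<'E'
import cv2,numpy as np
C={n:np.load(f"{n}.npz") for n in("side","top")}
def tri(s,t):
    P=[];u=[]
    for n,p in(("side",s),("top",t)):
        c=C[n];P.append(np.hstack([cv2.Rodrigues(c["rvec"])[0],c["tvec"].reshape(3,1)]))
        u.append(cv2.undistortPoints(np.array([[p]],float),c["K"],None).reshape(2,1))
    X=cv2.triangulatePoints(P[0],P[1],u[0],u[1]).ravel();return X[:3]/X[3]
def onz(n,p,z):
    c=C[n];R=cv2.Rodrigues(c["rvec"])[0];o=-R.T@c["tvec"].ravel()
    d=R.T@np.linalg.inv(c["K"])@[*p,1];return o+d*(z-o[2])/d[2]
E
python3 - <<'E'
from h import *
S=lambda x,y:(270+x/3.5,170+y/3.5)
T=lambda x,y:(260+x/4,230+y/4)
for a,b in(((140,152),(160,137)),((390,400),(597,72))):print('clip',tri(S(*a),T(*b)).round(4))
for p in((162,158),(381,125),(599,92)):print('pin',onz("top",T(*p),.13).round(4))
for p in((75,45),(122,80),(245,205),(298,243),(308,272),(371,325)):print('leafcorner',onz("side",S(*p),.17).round(4))
for p in((58,173),(150,158),(395,124),(487,104),(503,112),(605,90)):print('leaf top cam',onz("top",T(*p),.17).round(4))
# jar, beaker tops
print('jar',onz("top",(282,196),.10),'beaker',onz("top",(339,194),.111),onz("top",(361,194),.111),onz("top",(339,216),.111))
E
```

```text
clip [0.5492 0.137  0.1271]
clip [ 0.576 -0.042  0.129]
pin [0.541  0.1359 0.13  ]
pin [0.5542 0.0468 0.13  ]
pin [ 0.5674 -0.0424  0.13  ]
leafcorner [0.5312 0.1644 0.17  ]
leafcorner [0.5401 0.1324 0.17  ]
leafcorner [0.553  0.0368 0.17  ]
leafcorner [0.5618 0.0084 0.17  ]
leafcorner [ 0.5582 -0.0079  0.17  ]
leafcorner [ 0.5661 -0.0425  0.17  ]
leaf top cam [0.5328 0.1743 0.17  ]
leaf top cam [0.5385 0.1389 0.17  ]
leaf top cam [0.5514 0.0441 0.17  ]
leaf top cam [0.5591 0.0083 0.17  ]
leaf top cam [0.5559 0.0022 0.17  ]
leaf top cam [ 0.5644 -0.0376  0.17  ]
jar [0.66887609 0.1689957  0.1       ] beaker [0.66982735 0.07178642 0.111     ] [0.66976368 0.03453643 0.111     ] [0.63211182 0.07204423 0.111     ]
```

The crops show the pins at about (162,158), (381,125) and (599,92) in the top crop. That puts the rack yaw at about 8.4°, the middle pin at (.5545,.0465) and the right pin at (.568,-.0425). The amber tag is already green. I'll shut the fingers and go behind the middle leaf.

send_rows(increments=[{"gripper": 1, "linear": [0.03, -0.04, 0], "delta_rot": [0, 0, -0.09]}, {"gripper": 1, "linear": [0.06, -0.08, 0], "delta_rot": [0, 0, -0.18]}, {"gripper": 1, "linear": [0.09, -0.12, 0], "delta_rot": [0, 0, -0.27]}, {"gripper": 1, "linear": [0.12, -0.16, 0], "delta_rot": [0, 0, -0.36]}, {"gripper": 1, "linear": [0.15, -0.2, 0], "delta_rot": [0, 0, -0.45]}, {"gripper": 1, "linear": [0.18, -0.24, 0], "delta_rot": [0, 0, -0.54]}, {"gripper": 1, "linear": [0.21, -0.28, 0], "delta_rot": [0, 0, -0.63]}, {"gripper": 1, "linear": [0.24, -0.32, 0], "delta_rot": [0, 0, -0.72]}])

```text
clock: 0.9
position: [0.4447, 0.2158, 0.2311]
ee_rot: [-0.0, 0.517, 0.856, 0.0]
contact_force: [0.4, 0.5, 0.6]
width: -0.0
gripper_force: 0.0
```

send_rows(increments=[{"gripper": 1, "linear": [0.023, -0.031, 0], "delta_rot": [0, 0, -0.06]}, {"gripper": 1, "linear": [0.046, -0.062, 0], "delta_rot": [0, 0, -0.12]}, {"gripper": 1, "linear": [0.069, -0.093, 0], "delta_rot": [0, 0, -0.18]}, {"gripper": 1, "linear": [0.092, -0.124, 0], "delta_rot": [0, 0, -0.24]}, {"gripper": 1, "linear": [0.115, -0.155, 0], "delta_rot": [0, 0, -0.29]}, {"gripper": 1, "linear": [0.139, -0.189, 0], "delta_rot": [0, 0, -0.343]}, {"gripper": 1, "linear": [0.144, -0.189, 0], "delta_rot": [0, 0, -0.343]}, {"gripper": 1, "linear": [0.144, -0.189, 0], "delta_rot": [0, 0, -0.343]}])

```text
clock: 1.7
position: [0.5885, 0.0279, 0.2304]
ee_rot: [-0.001, 0.655, 0.756, -0.0]
contact_force: [-0.1, 0.2, -0.7]
width: -0.0002
gripper_force: 0.0
```

Run:
```python
from rig import get_state, optics
import cv2,numpy as np
s=get_state();print({k:np.round(v,4).tolist() for k,v in s.items()})
a=optics.get_image("side")["pixels"][100:340,270:470];b=optics.get_image("top")["pixels"][200:345,260:450]
f=lambda a,h:cv2.resize(a,(int(a.shape[1]*h/a.shape[0]),h),interpolation=2)
cv2.imwrite("pics/m1.png",np.vstack([cv2.copyMakeBorder(i,0,0,0,800-i.shape[1],0) if i.shape[1]<800 else i for i in [np.hstack([f(a,420),f(b,330) if 0 else cv2.copyMakeBorder(f(b,330),0,90,0,0,0)])]])[:,:800])
```

```text
{'clock': 1.7, 'qpos': [-0.071, 0.2985, 1.4746, 0.0006, 1.37, -0.2145], 'qd': [0.0317, -0.0261, 0.0293, 0.007, 0.0149, -0.0019], 'effort': [-1.1163, -42.3779, -25.2573, -0.1374, -0.1583, 0.0015], 'position': [0.5885, 0.0279, 0.2304], 'ee_rot': [-0.0008, 0.6546, 0.7559, -0.0002], 'contact_force': [-0.0751, 0.2343, -0.6643], 'moment': [-0.0103, 0.0358, -0.0217], 'gripper_force': 0.0, 'width': -0.0002}
```

View pics/m1.png

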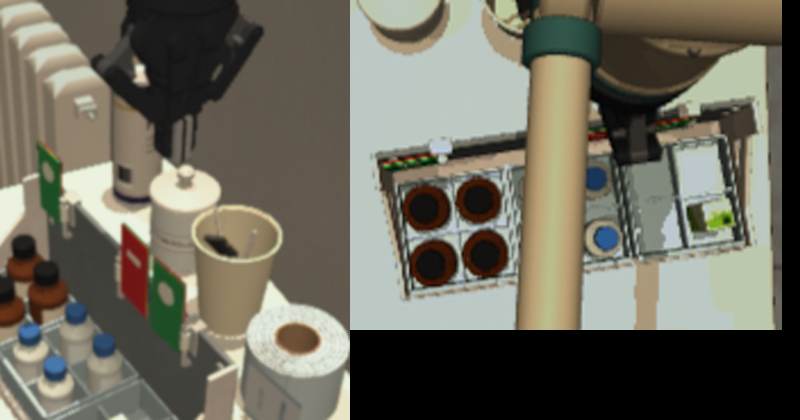

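Both leaves are as read: red at (135,270) and green at (168,305) in the left panel. The fingers hang behind the board, clear of the beaker. I'll lower them, then sweep.

send_rows(increments=[{"gripper": 1, "linear": [0, 0, -0.02], "delta_rot": [0, 0, 0]}, {"gripper": 1, "linear": [0, 0, -0.04], "delta_rot": [0, 0, 0]}, {"gripper": 1, "linear": [0, 0, -0.06], "delta_rot": [0, 0, 0]}, {"gripper": 1, "linear": [0, 0, -0.08], "delta_rot": [0, 0, 0]}, {"gripper": 1, "linear": [0, 0, -0.08], "delta_rot": [0, 0, 0]}, {"gripper": 1, "linear": [0, 0, -0.08], "delta_rot": [0, 0, 0]}])

```text
clock: 2.4
position: [0.5875, 0.0297, 0.1517]
ee_rot: [-0.0, 0.653, 0.757, -0.0]
contact_force: [0.6, -0.1, 0.8]
width: 0.0003
gripper_force: 0.0
```

send_rows(increments=[{"gripper": 1, "linear": [-0.008, 0, 0], "delta_rot": [0, 0, 0]}, {"gripper": 1, "linear": [-0.015, -0.001, 0], "delta_rot": [0, 0, 0]}, {"gripper": 1, "linear": [-0.018, -0.004, 0], "delta_rot": [0, 0, 0]}, {"gripper": 1, "linear": [-0.021, -0.007, 0], "delta_rot": [0, 0, 0]}, {"gripper": 1, "linear": [-0.026, -0.0095, 0], "delta_rot": [0, 0, 0]}, {"gripper": 1, "linear": [-0.0315, -0.0107, 0], "delta_rot": [0, 0, 0]}, {"gripper": 1, "linear": [-0.038, -0.0095, 0], "delta_rot": [0, 0, 0]}, {"gripper": 1, "linear": [-0.044, -0.0075, 0], "delta_rot": [0, 0, 0]}])

```text
clock: 3.2
position: [0.5434, 0.021, 0.1512]
ee_rot: [-0.0, 0.654, 0.756, -0.0]
contact_force: [1.8, 0.3, -0.3]
width: 0.0004
gripper_force: 0.3
```

send_rows(increments=[{"gripper": 1, "linear": [-0.006, 0.005, 0], "delta_rot": [0, 0, 0]}, {"gripper": 1, "linear": [-0.01, 0.0105, 0], "delta_rot": [0, 0, 0]}, {"gripper": 1, "linear": [-0.0156, 0.0147, 0], "delta_rot": [0, 0, 0]}, {"gripper": 1, "linear": [-0.018, 0.019, 0], "delta_rot": [0, 0, 0]}, {"gripper": 1, "linear": [-0.0193, 0.0236, 0], "delta_rot": [0, 0, 0]}, {"gripper": 1, "linear": [-0.019, 0.029, 0], "delta_rot": [0, 0, 0]}, {"gripper": 1, "linear": [-0.0177, 0.035, 0], "delta_rot": [0, 0, 0]}, {"gripper": 1, "linear": [-0.014, 0.04, 0], "delta_rot": [0, 0, 0]}])

```text
clock: 4.0
position: [0.5299, 0.0617, 0.1512]
ee_rot: [-0.0, 0.654, 0.757, -0.0]
contact_force: [0.1, -1.2, 0.4]
width: -0.0004
gripper_force: 0.3
```

send_rows(increments=[{"gripper": 1, "linear": [0.002, 0.003, 0], "delta_rot": [0, 0, 0]}, {"gripper": 1, "linear": [0.004, 0.005, 0], "delta_rot": [0, 0, 0]}, {"gripper": 1, "linear": [0.006, 0.0055, 0], "delta_rot": [0, 0, 0]}, {"gripper": 1, "linear": [0.007, 0.0055, 0], "delta_rot": [0, 0, 0]}, {"gripper": 1, "linear": [0.007, 0.0055, 0], "delta_rot": [0, 0, 0]}])

```text
clock: 4.5
position: [0.5369, 0.0667, 0.1512]
ee_rot: [-0.0, 0.654, 0.756, -0.0]
contact_force: [-0.2, 0.3, 0.4]
width: 0.0
gripper_force: 0.4
```

Run:
```python
from rig import optics
import cv2
a=optics.get_image("side")["pixels"][150:340,250:450];cv2.imwrite("pics/m2.png",cv2.resize(a,None,fx=3,fy=3,interpolation=2))
```

```text
(no output)
```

View pics/m2.png

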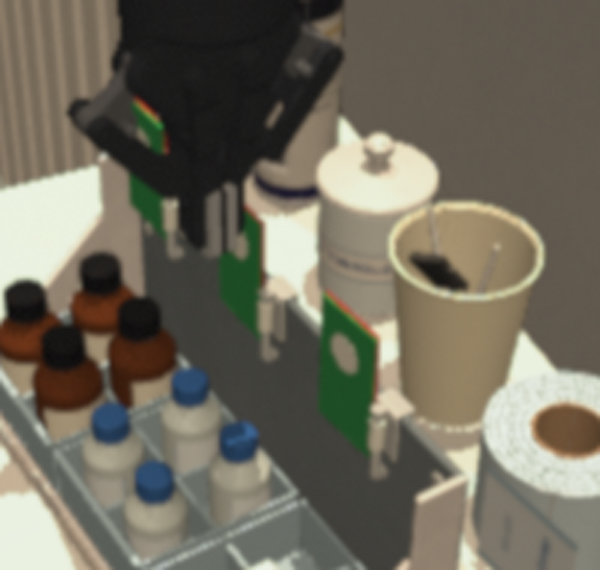

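The middle tag is now green (230,270) and close to the board. I'll ease it on to its stop while watching the force.

send_rows(increments=[{"gripper": 1, "linear": [0.001, 0, 0], "delta_rot": [0, 0, 0]}, {"gripper": 1, "linear": [0.002, 0, 0], "delta_rot": [0, 0, 0]}, {"gripper": 1, "linear": [0.003, 0, 0], "delta_rot": [0, 0, 0]}, {"gripper": 1, "linear": [0.003, 0, 0], "delta_rot": [0, 0, 0]}])

```text
clock: 4.95
position: [0.5372, 0.0667, 0.1512]
ee_rot: [-0.002, 0.654, 0.756, -0.002]
contact_force: [-6.3, -0.2, 4.5]
width: -0.0003
gripper_force: 3.6
```

send_rows(increments=[{"gripper": 1, "linear": [0.001, 0, 0], "delta_rot": [0, 0, 0]}, {"gripper": 1, "linear": [0.002, 0, 0], "delta_rot": [0, 0, 0]}, {"gripper": 1, "linear": [0.003, 0, 0], "delta_rot": [0, 0, 0]}, {"gripper": 1, "linear": [0.003, 0, 0], "delta_rot": [0, 0, 0]}])

```text
clock: 5.35
position: [0.5375, 0.0667, 0.1511]
ee_rot: [-0.004, 0.654, 0.757, -0.004]
contact_force: [-12.6, 1.2, 7.8]
width: -0.0001
gripper_force: 6.4
```

The leaf is at its stop: the TCP barely moves as the force rises. I'll back off, go up and over behind the right leaf, and repeat in mirror.

send_rows(increments=[{"gripper": 1, "linear": [-0.01, -0.001, 0], "delta_rot": [0, 0, 0]}, {"gripper": 1, "linear": [-0.02, -0.003, 0], "delta_rot": [0, 0, 0]}, {"gripper": 1, "linear": [-0.025, -0.003, 0], "delta_rot": [0, 0, 0]}, {"gripper": 1, "linear": [-0.025, -0.003, 0.02], "delta_rot": [0, 0, 0]}, {"gripper": 1, "linear": [-0.025, -0.003, 0.05], "delta_rot": [0, 0, 0]}, {"gripper": 1, "linear": [-0.025, -0.003, 0.08], "delta_rot": [0, 0, 0]}, {"gripper": 1, "linear": [-0.025, -0.003, 0.08], "delta_rot": [0, 0, 0]}])

```text
clock: 6.05
position: [0.5213, 0.0634, 0.2358]
ee_rot: [0.004, 0.654, 0.756, 0.003]
contact_force: [0.0, -0.4, 0.2]
width: -0.0
gripper_force: 0.0
```

send_rows(increments=[{"gripper": 1, "linear": [0.02, -0.02, 0], "delta_rot": [0, 0, 0]}, {"gripper": 1, "linear": [0.04, -0.04, 0], "delta_rot": [0, 0, 0]}, {"gripper": 1, "linear": [0.06, -0.06, 0], "delta_rot": [0, 0, 0]}, {"gripper": 1, "linear": [0.077, -0.079, 0], "delta_rot": [0, 0, 0]}, {"gripper": 1, "linear": [0.077, -0.079, 0], "delta_rot": [0, 0, 0]}, {"gripper": 1, "linear": [0.077, -0.079, 0], "delta_rot": [0, 0, 0]}])

```text
clock: 6.65
position: [0.5949, -0.0157, 0.2303]
ee_rot: [-0.001, 0.654, 0.756, -0.0]
contact_force: [0.1, -0.2, -0.4]
width: -0.0001
gripper_force: 0.0
```

send_rows(increments=[{"gripper": 1, "linear": [0, 0, -0.02], "delta_rot": [0, 0, 0]}, {"gripper": 1, "linear": [0, 0, -0.04], "delta_rot": [0, 0, 0]}, {"gripper": 1, "linear": [0, 0, -0.06], "delta_rot": [0, 0, 0]}, {"gripper": 1, "linear": [0, 0, -0.08], "delta_rot": [0, 0, 0]}, {"gripper": 1, "linear": [0, 0, -0.08], "delta_rot": [0, 0, 0]}, {"gripper": 1, "linear": [0, 0, -0.08], "delta_rot": [0, 0, 0]}])

```text
clock: 7.25
position: [0.5945, -0.0147, 0.1515]
ee_rot: [-0.0, 0.654, 0.757, -0.0]
contact_force: [0.4, -0.1, 1.1]
width: 0.0001
gripper_force: 0.0
```

send_rows(increments=[{"gripper": 1, "linear": [-0.008, -0.002, 0], "delta_rot": [0, 0, 0]}, {"gripper": 1, "linear": [-0.0145, -0.003, 0], "delta_rot": [0, 0, 0]}, {"gripper": 1, "linear": [-0.018, -0.001, 0], "delta_rot": [0, 0, 0]}, {"gripper": 1, "linear": [-0.022, 0.001, 0], "delta_rot": [0, 0, 0]}, {"gripper": 1, "linear": [-0.0275, 0.0015, 0], "delta_rot": [0, 0, 0]}, {"gripper": 1, "linear": [-0.033, 0.001, 0], "delta_rot": [0, 0, 0]}, {"gripper": 1, "linear": [-0.039, -0.001, 0], "delta_rot": [0, 0, 0]}, {"gripper": 1, "linear": [-0.044, -0.006, 0], "delta_rot": [0, 0, 0]}])

```text
clock: 8.05
position: [0.5503, -0.0212, 0.1512]
ee_rot: [-0.0, 0.654, 0.757, -0.0]
contact_force: [0.7, 0.2, 0.1]
width: -0.0
gripper_force: 0.4
```

send_rows(increments=[{"gripper": 1, "linear": [-0.004, -0.006, 0], "delta_rot": [0, 0, 0]}, {"gripper": 1, "linear": [-0.0067, -0.0126, 0], "delta_rot": [0, 0, 0]}, {"gripper": 1, "linear": [-0.011, -0.018, 0], "delta_rot": [0, 0, 0]}, {"gripper": 1, "linear": [-0.012, -0.023, 0], "delta_rot": [0, 0, 0]}, {"gripper": 1, "linear": [-0.012, -0.028, 0], "delta_rot": [0, 0, 0]}, {"gripper": 1, "linear": [-0.01, -0.033, 0], "delta_rot": [0, 0, 0]}, {"gripper": 1, "linear": [-0.007, -0.038, 0], "delta_rot": [0, 0, 0]}, {"gripper": 1, "linear": [-0.002, -0.0425, 0], "delta_rot": [0, 0, 0]}])

```text
clock: 8.85
position: [0.5492, -0.0644, 0.1513]
ee_rot: [-0.0, 0.654, 0.756, -0.0]
contact_force: [-0.4, 1.2, -0.2]
width: -0.0
gripper_force: 0.3
```

send_rows(increments=[{"gripper": 1, "linear": [0.002, -0.002, 0], "delta_rot": [0, 0, 0]}, {"gripper": 1, "linear": [0.004, -0.003, 0], "delta_rot": [0, 0, 0]}, {"gripper": 1, "linear": [0.006, -0.003, 0], "delta_rot": [0, 0, 0]}, {"gripper": 1, "linear": [0.007, -0.003, 0], "delta_rot": [0, 0, 0]}, {"gripper": 1, "linear": [0.007, -0.003, 0], "delta_rot": [0, 0, 0]}])

```text
clock: 9.35
position: [0.5562, -0.0668, 0.1513]
ee_rot: [0.0, 0.654, 0.757, 0.0]
contact_force: [-1.1, -0.2, 0.9]
width: 0.0002
gripper_force: 0.1
```

send_rows(increments=[{"gripper": 1, "linear": [0.001, 0, 0], "delta_rot": [0, 0, 0]}, {"gripper": 1, "linear": [0.002, 0, 0], "delta_rot": [0, 0, 0]}, {"gripper": 1, "linear": [0.003, 0, 0], "delta_rot": [0, 0, 0]}, {"gripper": 1, "linear": [0.003, 0, 0], "delta_rot": [0, 0, 0]}])

```text
clock: 9.75
position: [0.5566, -0.0668, 0.1513]
ee_rot: [-0.002, 0.654, 0.757, -0.002]
contact_force: [-6.4, -0.2, 3.9]
width: 0.0002
gripper_force: 3.4
```

send_rows(increments=[{"gripper": 1, "linear": [0.001, 0, 0], "delta_rot": [0, 0, 0]}, {"gripper": 1, "linear": [0.002, 0, 0], "delta_rot": [0, 0, 0]}, {"gripper": 1, "linear": [0.003, 0, 0], "delta_rot": [0, 0, 0]}, {"gripper": 1, "linear": [0.003, 0, 0], "delta_rot": [0, 0, 0]}])

```text
clock: 10.15
position: [0.5569, -0.0669, 0.1512]
ee_rot: [-0.004, 0.654, 0.757, -0.004]
contact_force: [-11.9, -1.3, 7.5]
width: 0.0001
gripper_force: 6.2
```

It's at the stop. I'll retreat, move the arm clear and check.

send_rows(increments=[{"gripper": 1, "linear": [-0.01, -0.001, 0], "delta_rot": [0, 0, 0]}, {"gripper": 1, "linear": [-0.02, -0.003, 0], "delta_rot": [0, 0, 0]}, {"gripper": 1, "linear": [-0.025, -0.003, 0], "delta_rot": [0, 0, 0]}, {"gripper": 1, "linear": [-0.025, -0.003, 0.03], "delta_rot": [0, 0, 0]}, {"gripper": 1, "linear": [-0.025, -0.003, 0.06], "delta_rot": [0, 0, 0]}, {"gripper": 1, "linear": [-0.025, -0.003, 0.09], "delta_rot": [0, 0, 0]}, {"gripper": 1, "linear": [-0.06, -0.003, 0.11], "delta_rot": [0, 0, 0]}, {"gripper": 1, "linear": [-0.1, -0.003, 0.12], "delta_rot": [0, 0, 0]}])

```text
clock: 10.95
position: [0.4636, -0.0704, 0.2732]
ee_rot: [0.002, 0.654, 0.757, 0.001]
contact_force: [-0.8, -0.2, -0.0]
width: -0.0002
gripper_force: 0.0
```

send_rows(increments=[{"gripper": 1, "linear": [-0.02, 0.03, 0], "delta_rot": [0, 0, 0]}, {"gripper": 1, "linear": [-0.04, 0.07, 0], "delta_rot": [0, 0, 0]}, {"gripper": 1, "linear": [-0.06, 0.11, 0], "delta_rot": [0, 0, 0]}, {"gripper": 1, "linear": [-0.08, 0.15, 0], "delta_rot": [0, 0, 0]}, {"gripper": 1, "linear": [-0.09, 0.19, 0], "delta_rot": [0, 0, 0]}, {"gripper": 1, "linear": [-0.1, 0.23, 0], "delta_rot": [0, 0, 0]}, {"gripper": 1, "linear": [-0.1, 0.26, 0], "delta_rot": [0, 0, 0]}, {"gripper": 1, "linear": [-0.1, 0.26, 0], "delta_rot": [0, 0, 0]}])

```text
clock: 11.75
position: [0.3619, 0.1934, 0.2716]
ee_rot: [-0.0, 0.652, 0.758, 0.002]
contact_force: [0.7, -0.5, 0.4]
width: -0.0002
gripper_force: 0.0
```

Run:
```python
from rig import optics
import cv2,numpy as np
a=optics.get_image("side")["pixels"][150:340,250:450];b=optics.get_image("top")["pixels"][215:335,262:445]
a=cv2.resize(a,(400,380),interpolation=2);b=cv2.resize(b,(800,525),interpolation=2)[:220] 
o=np.zeros((600,800,3),np.uint8);o[:380,:400]=a;o[380:600]=b;cv2.imwrite("pics/m3.png",o)
```

```text
(no output)
```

View pics/m3.png

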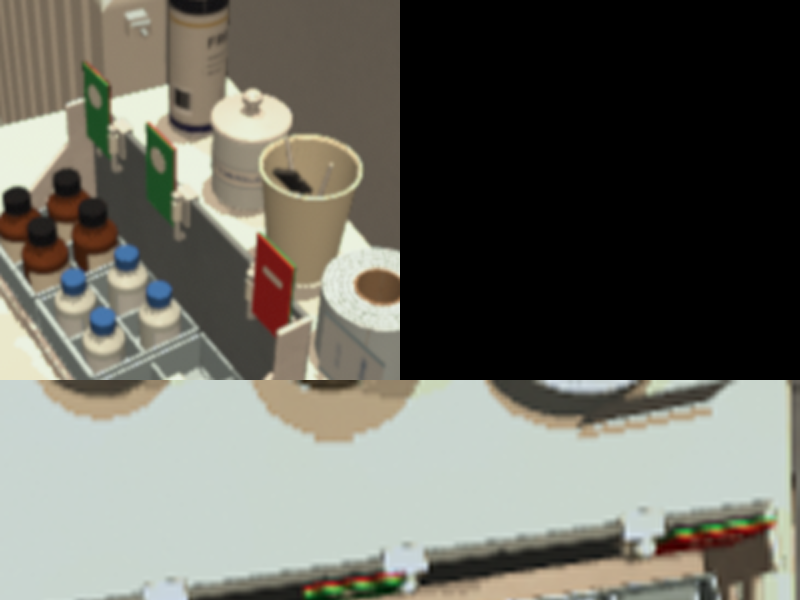

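The middle tag is green (160,170) and the right one red (272,285), both parallel to the board in the top view. The amber tag is still green and the stock is undisturbed.

```bash
python3 -c "
from rig import sign_off
print(sign_off())"
```

```text
the job is handed in; nothing more can be done
None
```

The job is handed in: the amber and clear bins' tags show green and the carton bin's tag shows red, all lying back along the board, with the stock and other things I could see in the last pictures standing where they were.

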